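# Tip the corner pan to bring the brass disc to the pick-up corner

### The arm

A 6-joint arm with a two-finger parallel gripper is mounted at the origin on a cart in front of the work surface, level with it; the furniture and walls round the work are solid. World frame = base frame: x ahead of the robot, y to its left, z up, the work surface at z = 0. Lengths are in mm, angles in rad, forces in N, time in s.
With the tool pointing down it reaches from about 300 to 775 mm from the base axis. Payload 14.6 kg.
Tool frame: the origin (TCP) lies between the finger pads; the fingertips stand manip.tip_reach ahead of it and the grasp point (between the pads) lies 5 mm behind it (manip.tip_reach is the distance from the TCP to the fingertips, in mm); z points along the fingers, y is the line along which they close (so a half turn about z gives the same grasp; the last joint's range is limited). The gripper opens to 94 mm and grips with 3 to 60 N. Pads are 16 mm wide; open, the fingers measure 119 mm over their backs; the gripper's body (75 mm by 177 mm) begins 78 mm behind the grasp point.
Start: joints at [1.092, 0.3, 1.521, -0, 1.321, -0.067], TCP at [220.139, 504.012, 219.446] pointing down, gripper open.
Joint ranges: [-3.03, 3.03], [-0.79, 2.21], [0.23, 2.52], [-1.04, 4.18], [0, 3.07], [-2.55, 2.55]. Speed limits (rad/s): [2.22, 2.22, 2.57, 3.14, 3.14, 3.14].

### API

Orientations are given as [roll, pitch, yaw] about the fixed x, y, z axes, in that order (R = Rz(yaw) Ry(pitch) Rx(roll)).
In Python, from cell import manip gives the robot as it stands. The module is installed in compiled form; this text tells all that it offers.
- The arm moves only by the shell command python3 -m creep 'ROWS' [FORCE]. ROWS is JSON, a list of rows, each a list of 3 entries, a list of its own where there are three numbers: the opening, from -1 (shut) to 1 (fully open), then the shift along the tool's x, y, z in cm, then the turn about the tool's z in units of 5 degrees (1.0 is 5 degrees). In form: [[grip, [tx, ty, tz], roll], ...]. A call has 1 to 12 rows; each row is the pose to reach, as a shift and turn from the pose commanded when the call began, along the tool's axes at that moment; what a row does not reach only later rows make up. A row lasts 1/10 s, in which the tool goes at most 50 mm and 8.59 degrees, less where a joint would pass 70% of its speed; a pose out of reach is approached as far as the arm can. A call with a gripper value outside its range is refused whole. The fingers move at their own pace and stop on an object; FORCE is the grip in N (left out, the last holds). Time passes only in rows, so rows that repeat a pose let the fingers close. It gives the time, the measured TCP pose, the force, the opening and the grip force at its end, in the units of the state.
- manip.read_state(): the state, without advancing time (a new reading comes with each control period).
- manip.camera(name): name is "side" or "top"; returns the picture (420x560x3 uint8, red, green, blue); there is no depth.
- manip.camera_params(name): a dict with "fovy" (degrees; the focal length in pixels is half the picture's height over the tangent of half this angle, whatever the lens; pixels are square), "cx", "cy" (the principal point, pixels), "origin" and "attitude" of the camera in the world. Camera axes: x right, y down, z forward; pixel columns grow to the right and rows downward; lengths in mm; the calibration is good to about 2 mm. A picture is of the moment at which its call begins. camera_params takes no time and is no camera call.
- manip.sign_off(): hands the job in; it is judged then, once.
The state is a dict: "clock": time; "joints": joint angles; "qd": joint speeds; "effort": joint torques, N m; "eef_pos": TCP position; "eef_rot": TCP orientation; "wrist_force": force on the tool from outside, world axes, zero at the start; "moment": the same for the moment, N m; "finger_gap": finger opening in mm; "finger_force": force on a finger pad.
Only numpy, scipy, OpenCV 4.12 (cv2) and the standard library are available. Lean on these libraries where they do the work, as an engineer would, in place of code of your own. Each camera call takes 0.05 s, during which the arm holds its last target. There are 200 camera calls.

### The job

Lift the shallow aluminium pan by its black handle so that it tips on its cut-off corner and the loose brass disc slides down into that corner, over the blue spot. Then lay the pan flat on the bench again with the disc still lying snug in the corner. The disc is freshly ground, so never touch it with the gripper, and leave the tools lying around the pan alone.

Things in the scene. Friction and masses are not known exactly. Their poses are not given: they have to be found in the camera images.
- pan: Loose aluminium pan, 0.45 kg, a square of 180 x 180 mm outside, 18 mm high, floor and walls 4 mm thick, flat on the bench. Origin: centre of its underside; z up. Its x axis runs along the diagonal to the corner with the handle (+x, roughly away from the robot). The corner at -x, nearest the robot, is cut off: a straight edge 30 mm long, 112 mm from the origin. Side corners at y = +-127 mm.
- pan_grip (a point): Centre of the pan's straight black handle, 72 mm long (pan's x), 14 mm wide (pan's y), 20 mm high; 23 mm over the bench, 172 mm from the pan's origin, 285 mm from pan_nose along x. Same axes as the pan. Pinch the long upright side faces (square to y). In a firm grip the pan turns with the gripper, so turn the tool along with the tilt.
- pan_nose (a point): Middle of the bottom outer edge of the cut corner, at the pan's underside, 112 mm from the pan's origin along its -x: the edge on which it tips. Same axes as the pan.
- pan_corner (a point): Point on the pan's floor (4 mm over its underside) where the disc's centre lies when the disc touches both walls of the cut corner: 72 mm from the pan's origin along its -x, centre of a blue painted spot of 62 mm diameter. Same axes as the pan.
- disc: Loose flat round brass disc, 70 mm in diameter, 8 mm thick, about 0.12 kg, lying flat in the pan away from the cut corner. Origin: centre of its underside; z is its axis. It is smooth: it starts to slide at a tilt of about 0.2 rad and needs about 0.35 to 0.45 rad (0.6 is ample and safe) to slip along a wall all the way into the corner.
- meter: Bystander: yellow and dark grey multimeter, 140 x 70 x 42 mm, lying on the bench to the left of the pan. Origin: centre of the underside.
- pliers: Bystander: dark pliers, 171 x 52 x 12 mm, lying to the right of the pan. Origin: centre of the underside.
- spanner: Bystander: steel spanner, 173 x 29 x 6 mm, lying to the left of the pan. Origin: centre of the underside.
- tape_rule: Bystander: yellow tape measure, 41 x 80 x 61 mm, standing at the back left. Origin: centre of the underside.
Not all that is in view belongs to the job. What is meant by the disc is not red or turquoise, and is the smaller of those in its own colour.

How it is judged:
By the outcome, as a careful person would: the job done as asked, in the order asked, and still so for the second after the job is handed in, with the robot touching nothing.
It also fails if it takes over 42 s, if anything falls off the work surface, if the arm or the gripper's body presses on something with over 40 N, if the wrist force passes 120 N, or if a joint passes its speed limit or range.

## Working session

There is one attempt and no reset: what is moved stays moved. The work goes in short steps, Python scripts to look and compute and a shell command to move; the robot and the scene stay as the last step left them, time stands still between calls to the robot, and variables do not carry over. Pictures are saved under pics/ and viewed, at most 10 in all, crops included, and the job is handed in when it is done.

```bash
mkdir -p pics; python3 - <<'E'
from cell import manip
import cv2
print(manip.read_state(), manip.tip_reach)
for n in("top","side"):
    cv2.imwrite(f"pics/{n}0.png",manip.camera(n)[:,:,::-1]); print(n,manip.camera_params(n))
E
```

```text
{'clock': 0.0, 'joints': array([ 1.09239739e+00,  3.00486141e-01,  1.52158616e+00, -2.82574794e-06,
        1.32067813e+00, -6.66301384e-02]), 'qd': array([ 2.65053354e-04, -2.56004293e-03, -1.47578810e-04, -1.44839870e-05,
        1.23201734e-03,  1.12251399e-03]), 'effort': array([-1.25514340e-03, -5.31795502e+01, -3.52747858e+01,  7.07269949e-02,
        2.42416654e-02, -9.89131900e-05]), 'eef_pos': array([220.03316581, 503.8031301 , 218.87591882]), 'eef_rot': array([-3.14043727e+00, -7.43544427e-05,  2.72982451e+00]), 'wrist_force': array([ 0.49092215, -0.02824964,  0.1092016 ]), 'moment': array([-0.02544304,  0.00757648, -0.00652979]), 'finger_force': 0.0, 'finger_gap': 94.19804003072552} 14.0
top {'fovy': 52.5262116747336, 'cx': 278.8005880422586, 'cy': 207.0227375520876, 'origin': array([ 411.31380415,    3.58313571, 1249.08126699]), 'attitude': array([-3.05707988, -0.00640621, -1.57784486])}
side {'fovy': 45.48399506769682, 'cx': 273.03909630715447, 'cy': 210.82475748650265, 'origin': array([ -282.54196563, -1337.15887359,   781.22358229]), 'attitude': array([-2.01384731,  0.02601011, -0.5435663 ])}
```

View pics/top0.png

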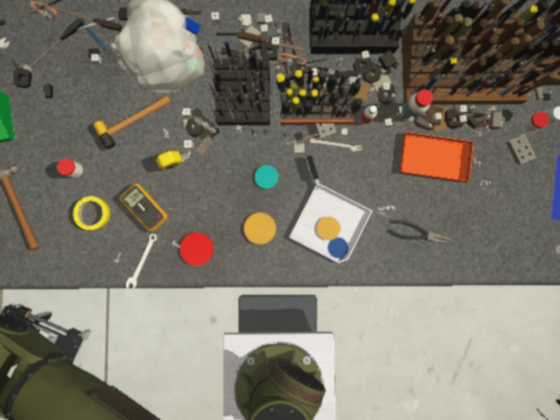

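View pics/side0.png

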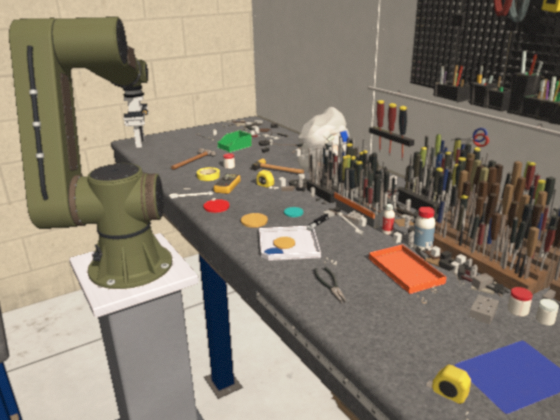

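The top view shows the pan at about (330,223), its handle at (313,168), the blue spot at (338,247) and the brass disc in the pan at (328,228). The larger brass disc at (260,228) is a decoy. In the side view the pan is at (290,242) and the handle at (321,217). Next I'll take enlarged crops and measure.

```bash
cat > h.py <<'E'
import numpy as np, cv2
from scipy.spatial.transform import Rotation as Ro
from cell import manip
def cam(n):
    p=manip.camera_params(n); f=210/np.tan(np.radians(p['fovy'])/2)
    return np.array(p['origin']),Ro.from_euler('xyz',p['attitude']).as_matrix(),f,p['cx'],p['cy']
def ray(n,uv):
    o,R,f,cx,cy=cam(n); d=R@np.array([(uv[0]-cx)/f,(uv[1]-cy)/f,1]); return o,d/np.linalg.norm(d)
def onplane(n,uv,z):
    o,d=ray(n,uv); return o+d*(z-o[2])/d[2]
def proj(n,P):
    o,R,f,cx,cy=cam(n); c=R.T@(np.array(P)-o); return np.array([f*c[0]/c[2]+cx,f*c[1]/c[2]+cy])
def tri(a,b):
    (o1,d1),(o2,d2)=ray("top",a),ray("side",b)
    t=np.linalg.lstsq(np.c_[d1,-d2],o2-o1,rcond=None)[0]
    p,q=o1+t[0]*d1,o2+t[1]*d2; return (p+q)/2,np.linalg.norm(p-q)
def blobs(im,lo,hi,roi,minA=15):
    x0,y0,x1,y1=roi; h=cv2.cvtColor(im[y0:y1,x0:x1],cv2.COLOR_RGB2HSV)
    m=cv2.inRange(h,np.array(lo),np.array(hi)); n,l,s,c=cv2.connectedComponentsWithStats(m)
    return [(int(s[i,4]),c[i]+[x0,y0],(l==i)) for i in range(1,n) if s[i,4]>=minA]
E
python3 - <<'E'
from h import *
rois={"top":(280,145,380,270),"side":(245,200,345,265)}
B={}
for n,r in rois.items():
    im=cv2.imread(f"pics/{n}0.png")[:,:,::-1].copy()
    x0,y0,x1,y1=r; cv2.imwrite(f"pics/{n}c.png",cv2.resize(im[y0:y1,x0:x1,::-1],None,fx=4.7 if n=="top" else 7,fy=4.7 if n=="top" else 7,interpolation=cv2.INTER_CUBIC))
    for nm,lo,hi in (("disc",(10,110,80),(30,255,255)),("blue",(100,120,40),(130,255,255)),("pan",(0,0,130),(180,60,255)),("dark",(0,0,0),(180,255,35))):
        for a,c,m in blobs(im,lo,hi,r): 
            ct=cv2.findContours(m.astype(np.uint8),cv2.RETR_EXTERNAL,cv2.CHAIN_APPROX_NONE)[0][0]
            print(n,nm,a,c.round(1),np.round(cv2.minAreaRect(ct)[1:],1) if 0 else [np.round(v,1) for v in cv2.minAreaRect(ct)[1:]],onplane(n,c,8).round(0))
            if nm=="pan": print((cv2.approxPolyDP(ct,3,True)[:,0]+[x0,y0]).tolist())
E
```

```text
top disc 420 [327.9 227.9] [array([22., 22.]), np.float64(90.0)] [ 454. -148.    8.]
top blue 261 [337.6 247.5] [array([18., 17.]), np.float64(90.0)] [ 397. -175.    8.]
top pan 86 [299.  148.4] [array([ 7., 10.]), np.float64(90.0)] [690. -66.   8.]
[[294, 145], [295, 152], [304, 151], [304, 145]]
top pan 112 [350.7 147. ] [array([ 6., 31.]), np.float64(90.0)] [ 694. -220.    8.]
[[330, 145], [361, 150], [361, 145]]
top pan 3222 [330.3 220.1] [array([66.5, 64.8]), np.float64(27.6)] [ 477. -155.    8.]
[[316, 179], [289, 237], [339, 263], [349, 258], [372, 210]]
side disc 283 [255.1 219.8] [array([14., 22.]), np.float64(90.0)] [454.  41.   8.]
side disc 187 [283.9 242.4] [array([11., 20.]), np.float64(90.0)] [ 451. -151.    8.]
side blue 53 [273.6 250.7] [array([ 3., 15.]), np.float64(90.0)] [ 396. -178.    8.]
side pan 64 [329.1 212.9] [array([11.7,  6.5]), np.float64(39.8)] [699. -59.   8.]
[[323, 211], [334, 216], [330, 210]]
side pan 35 [341.2 214.8] [array([8.2, 5. ]), np.float64(31.0)] [724. -95.   8.]
[[339, 212], [344, 219]]
side pan 1761 [290.7 242.4] [array([36.7, 68. ]), np.float64(87.6)] [ 469. -163.    8.]
[[315, 224], [252, 228], [259, 231], [261, 257], [269, 261], [319, 259], [321, 250]]
side pan 62 [330.9 261. ] [array([14.3,  6.4]), np.float64(8.1)] [ 506. -324.    8.]
[[323, 261], [337, 264], [328, 257], [327, 262]]
```

View pics/topc.png

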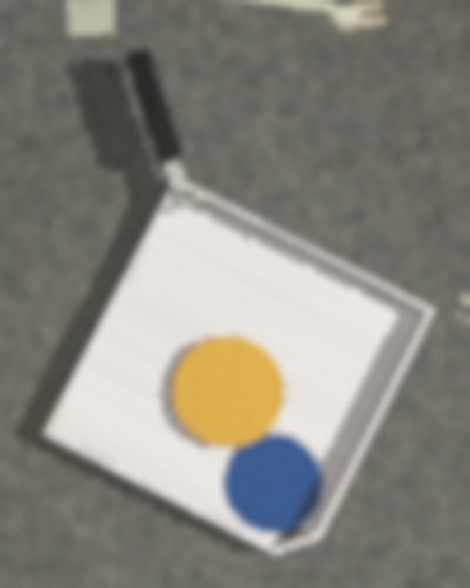

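View pics/sidec.png

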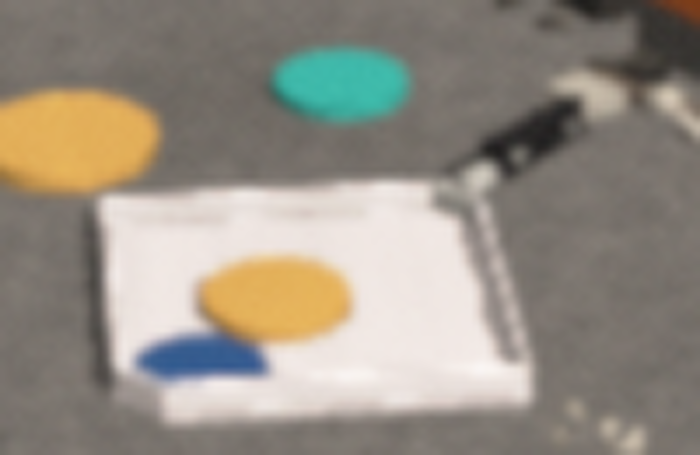

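The top crop shows the handle running from about (310,156) to (316,179), with the disc apart from the blue spot. In the side crop the handle runs from about (328,215) to (316.5,223.6), and a white bit lies beyond its far end.

```bash
python3 - <<'E'
from h import *
for nm,a,b in (("handle c",(313,167.5),(322.2,219.3)),("far",(309.8,156.3),(327.9,215)),("near",(316.2,178.6),(316.5,223.6)),("disc",(327.9,227.9),(283.9,241.5))):
    P,g=tri(a,b); print(nm,P.round(1),round(g,1))
C=[onplane("top",p,18)[:2] for p in ((316.5,180),(289,237),(339,263),(349,258),(372,210.5))]
print(np.round(C,0)); m=(C[2]+C[3])/2; print("nose",m,"len",np.linalg.norm(C[2]-C[3]),"side diag",np.linalg.norm(C[1]-C[4]),"c2n",np.linalg.norm(C[0]-m))
o=(C[1]+C[4])/2; print("origin",o, o-m,np.linalg.norm(o-m))
e=C[1]-C[4]; print("yaw from diag",np.arctan2(e[1],e[0])-np.pi/2, "axis", np.arctan2(*(C[0]-m)[::-1]))
f,n=onplane("top",(309.8,156.3),30),onplane("top",(316.2,178.6),30); print(f,n,np.arctan2(*(f-n)[:2][::-1]),np.linalg.norm(f-n))
# dark handle mask fit
im=cv2.imread("pics/top0.png",0)
for z,uv in ((5,(299,148)),(5,(345,147)),(0,(353,149)),(30,(313,167.5))): print(uv,onplane("top",uv,z).round(0))
E
```

```text
handle c [ 631.7 -106.5   20.8] 2.8
far [663.6 -96.9  24.6] 1.5
near [ 600.2 -116.1   17.3] 4.4
disc [ 453.9 -147.5    8.7] 1.1
[[ 594. -116.]
 [ 429.  -34.]
 [ 353. -177.]
 [ 367. -206.]
 [ 504. -276.]]
nose [ 360.02382062 -191.42521372] len 32.289750462614876 side diag 253.25667207254028 c2n 245.95570278096372
origin [ 466.08767622 -154.79394377] [106.06385561  36.63126995] 112.21136931703285
yaw from diag 0.3011575402686335 axis 0.3129877096543597
[661.84272497 -96.06399989  30.        ] [ 596.34078526 -113.72320594   30.        ] 0.26333731196319354 67.84063430668328
(299, 148) [692. -66.   5.]
(345, 147) [ 694. -203.    5.]
(353, 149) [ 689. -228.    0.]
(313, 167.5) [ 629. -105.   30.]
```

```bash
python3 -m creep '[[0.2,[-5,-3.2,0],2],[0.2,[-10,-6.4,0],4],[0.2,[-15,-9.5,0],6],[0.2,[-20,-12.7,0],7],[0.2,[-25,-15.9,0],8],[0.2,[-30,-19.1,0],9],[0.2,[-35,-22.3,0],10],[0.2,[-40,-25.4,0],11],[0.2,[-45,-28.6,0],12],[0.2,[-50,-31.8,0],13],[0.2,[-55,-35,0],14],[0.2,[-60,-38.2,0],14]]' 6
cat > go.py <<'E'
import sys; from h import *
s=manip.read_state(); R=Ro.from_euler('xyz',s['eef_rot']).as_matrix(); p=s['eef_pos']
T=np.array([float(v) for v in sys.argv[1:4]]); yaw=float(sys.argv[4])
print(p.round(1),s['eef_rot'].round(3),"shift cm",(R.T@(T-p)/10).round(2),"roll",round(float(-((yaw-s['eef_rot'][2]+np.pi/2)%np.pi-np.pi/2)/np.radians(5)),2),"rolllong",round(float((s['eef_rot'][2]-yaw)/np.radians(5)),2),s['joints'].round(2))
E
python3 go.py 630 -104.5 120 0.305
```

```text
clock: 1.3
eef_pos: [555.8, 4.2, 219.2]
eef_rot: [-3.141, -0.0, 1.505]
wrist_force: [0.7, 1.7, 0.2]
finger_gap: 56.2
finger_force: 0.0
[555.8   4.2 219.2] [-3.141 -0.     1.505] shift cm [-10.36   8.12   9.92] roll 13.75 rolllong 13.75 [-0.06  0.31  1.5   0.    1.32  0.01]
```

```bash
python3 -m creep '[[0.2,[0,0,0],0],[0.2,[0,0,0],0]]'; python3 go.py 630 -104.5 120 0.305
```

```text
clock: 1.5
eef_pos: [555.0, 5.6, 218.7]
eef_rot: [-3.14, -0.0, 1.506]
wrist_force: [-0.0, 0.7, -0.3]
finger_gap: 56.7
finger_force: 0.0
[555.    5.6 218.7] [-3.14  -0.     1.506] shift cm [-10.51   8.21   9.86] roll 13.77 rolllong 13.77 [-0.06  0.31  1.51  0.    1.32  0.01]
```

```bash
python3 -m creep '[[0.2,[-3,2.4,2],1.7],[0.2,[-6,4.7,4],3.4],[0.2,[-9,7,6],5.1],[0.2,[-10.5,8.2,8],6.8],[0.2,[-10.5,8.2,9.9],8.5],[0.2,[-10.5,8.2,9.9],10.2],[0.2,[-10.5,8.2,9.9],11.9],[0.2,[-10.5,8.2,9.9],13.6],[0.2,[-10.5,8.2,9.9],13.8],[0.2,[-10.5,8.2,9.9],13.8],[0.2,[-10.5,8.2,9.9],13.8]]'; python3 go.py 630 -104.5 19 0.305
python3 - <<'E'
from h import *
a=manip.camera("top")[120:280,240:400];b=manip.camera("side")[150:310,240:400]
cv2.imwrite("pics/a1.png",cv2.resize(np.hstack([a,b])[:,:,::-1],None,fx=2.5,fy=2.5,interpolation=cv2.INTER_CUBIC))
E
```

```text
clock: 2.6
eef_pos: [630.3, -103.1, 120.6]
eef_rot: [-3.142, -0.0, 0.308]
wrist_force: [-0.1, -1.8, 0.1]
finger_gap: 56.3
finger_force: 0.0
[ 630.3 -103.1  120.6] [-3.142 -0.     0.308] shift cm [-0.07  0.13 10.16] roll 0.03 rolllong 0.03 [-0.22  0.58  1.35  0.    1.21  1.04]
```

View pics/a1.png

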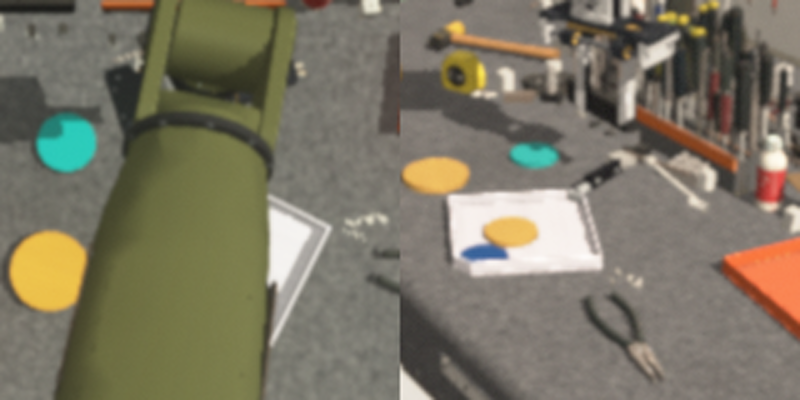

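The side view (right half) shows the open gripper above the handle with clear space beneath, while in the top view (left half) the arm hides the handle. I'll descend and close lightly so the handle can pivot between the pads.

```bash
python3 -m creep '[[0.2,[0,0.1,3],0],[0.2,[0,0.1,6],0],[0.2,[0,0.1,8],0],[0.2,[0,0.1,9.2],0],[0.2,[0,0.1,9.9],0],[0.2,[0,0.1,10.1],0],[0.2,[0,0.1,10.1],0]]' 8 &&  python3 -m creep '[[-1,[0,0,0],0],[-1,[0,0,0],0],[-1,[0,0,0],0],[-1,[0,0,0],0],[-1,[0,0,0],0],[-1,[0,0,0],0],[-1,[0,0,0],0]]' 8
```

```text
clock: 3.4
eef_pos: [631.0, -104.7, 20.1]
eef_rot: [3.141, -0.001, 0.304]
wrist_force: [0.7, -0.2, 0.3]
finger_gap: 56.3
finger_force: 0.0
clock: 4.1
eef_pos: [630.7, -104.5, 19.5]
eef_rot: [-3.141, -0.0, 0.304]
wrist_force: [-0.1, 1.4, 3.0]
finger_gap: 13.7
finger_force: 8.0
```

```bash
python3 -m creep '[[-1,[-0.05,0,-0.5],0],[-1,[-0.1,0,-1],0],[-1,[-0.15,0,-1.4],0],[-1,[-0.2,0,-1.9],0],[-1,[-0.3,0,-2.4],0],[-1,[-0.37,0,-2.8],0],[-1,[-0.45,0,-3.3],0],[-1,[-0.55,0,-3.8],0],[-1,[-0.65,0,-4.2],0],[-1,[-0.65,0,-4.2],0]]' 8
python3 - <<'E'
from h import *
b=manip.camera("side")[170:290,220:380]
cv2.imwrite("pics/a2.png",cv2.resize(b[:,:,::-1],None,fx=4,fy=4,interpolation=cv2.INTER_CUBIC))
E
```

```text
clock: 5.1
eef_pos: [624.6, -106.7, 62.1]
eef_rot: [3.141, -0.001, 0.304]
wrist_force: [-1.0, 0.9, -2.3]
finger_gap: 13.7
finger_force: 8.0
```

View pics/a2.png

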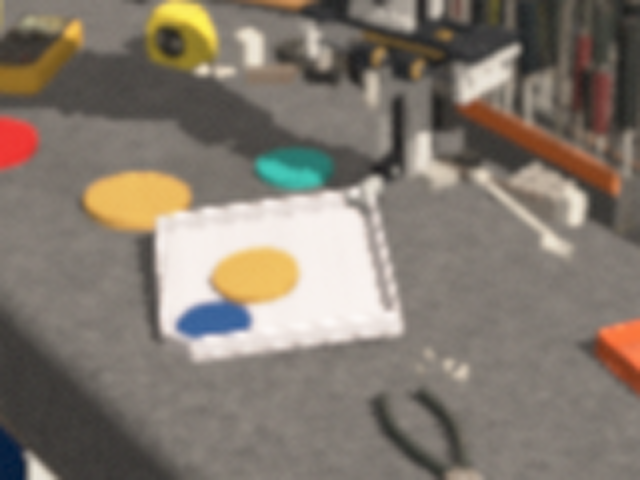

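The side crop shows the pan tipped on its cut corner, the handle turned in the pads and the disc not yet moving. The wrist load of 2.3 N fits the nose still resting on the bench, so I'll carry on along the arc.

```bash
python3 -m creep '[[-1,[-0.2,0,-0.7],0],[-1,[-0.37,0,-1.4],0],[-1,[-0.6,0,-2.1],0],[-1,[-0.8,0,-2.75],0],[-1,[-1.05,0,-3.4],0],[-1,[-1.3,0,-4.1],0],[-1,[-1.6,0,-4.8],0],[-1,[-1.86,0,-5.4],0],[-1,[-2.2,0,-6.1],0],[-1,[-2.5,0,-6.7],0],[-1,[-2.5,0,-6.7],0],[-1,[-2.5,0,-6.7],0]]'
python3 -m creep '[[-1,[-0.35,0,-0.6],0],[-1,[-0.7,0,-1.25],0],[-1,[-1.05,0,-1.85],0],[-1,[-1.45,0,-2.45],0],[-1,[-1.85,0,-3.05],0],[-1,[-2.25,0,-3.65],0],[-1,[-2.25,0,-3.65],0],[-1,[-2.25,0,-3.65],0],[-1,[-2.25,0,-3.65],0],[-1,[-2.25,0,-3.65],0]]'
python3 - <<'E'
from h import *
b=manip.camera("side")[170:290,220:380]
cv2.imwrite("pics/a3.png",cv2.resize(b[:,:,::-1],None,fx=4,fy=4,interpolation=cv2.INTER_CUBIC))
E
```

```text
clock: 6.35
eef_pos: [600.8, -114.0, 128.7]
eef_rot: [3.141, -0.001, 0.304]
wrist_force: [1.9, 1.1, -1.7]
finger_gap: 14.3
finger_force: 8.0
clock: 7.35
eef_pos: [579.4, -120.7, 165.0]
eef_rot: [3.141, -0.001, 0.304]
wrist_force: [2.0, 0.6, 0.1]
finger_gap: 14.1
finger_force: 8.0
```

View pics/a3.png

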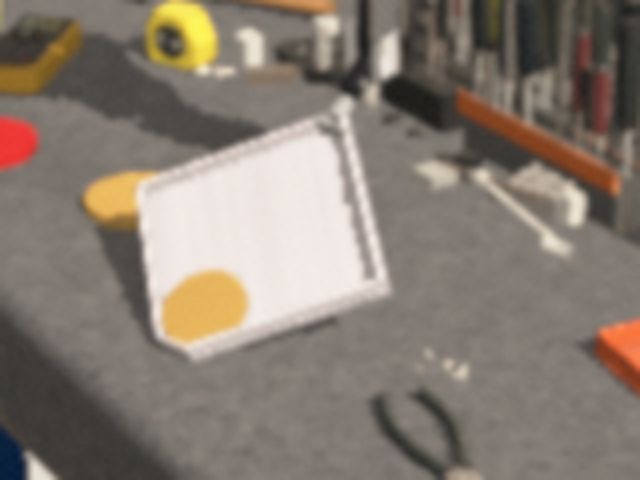

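The side crop shows the pan at about 0.55 rad with the disc in the cut corner, fully covering the blue spot. Now I'll lower it slowly along the same arc.

```bash
python3 -m creep '[[-1,[0.2,0,0.3],0],[-1,[0.5,0,0.75],0],[-1,[0.8,0,1.2],0],[-1,[1.2,0,1.8],0],[-1,[1.56,0,2.4],0],[-1,[1.9,0,3],0],[-1,[2.25,0,3.65],0],[-1,[2.57,0,4.3],0],[-1,[2.88,0,4.93],0],[-1,[3.16,0,5.55],0],[-1,[3.35,0,6],0],[-1,[3.45,0,6.24],0]]'
python3 -m creep '[[-1,[0.15,0,0.4],0],[-1,[0.35,0,0.9],0],[-1,[0.55,0,1.5],0],[-1,[0.75,0,2.1],0],[-1,[0.92,0,2.7],0],[-1,[1.1,0,3.4],0],[-1,[1.29,0,4.1],0],[-1,[1.45,0,4.8],0],[-1,[1.58,0,5.4],0],[-1,[1.68,0,6],0],[-1,[1.74,0,6.4],0],[-1,[1.77,0,6.6],0]]'
python3 -m creep '[[-1,[0.04,0,0.3],0],[-1,[0.08,0,0.6],0],[-1,[0.11,0,0.9],0],[-1,[0.14,0,1.2],0],[-1,[0.17,0,1.45],0],[-1,[0.18,0,1.6],0],[-1,[0.19,0,1.7],0],[-1,[0.19,0,1.72],0],[-1,[0.19,0,1.72],0],[-1,[0.19,0,1.72],0]]'
python3 - <<'E'
from h import *
b=manip.camera("side")[170:290,220:380]
cv2.imwrite("pics/a4.png",cv2.resize(b[:,:,::-1],None,fx=4,fy=4,interpolation=cv2.INTER_CUBIC))
E
```

```text
clock: 8.6
eef_pos: [612.0, -110.4, 101.9]
eef_rot: [-3.141, 0.001, 0.304]
wrist_force: [-2.6, -1.1, -2.2]
finger_gap: 14.1
finger_force: 8.0
clock: 9.8
eef_pos: [628.9, -105.1, 36.1]
eef_rot: [-3.141, 0.0, 0.304]
wrist_force: [-0.4, -0.1, -1.7]
finger_gap: 14.0
finger_force: 8.0
clock: 10.8
eef_pos: [631.4, -104.8, 20.8]
eef_rot: [3.141, -0.002, 0.304]
wrist_force: [-4.8, -0.3, 11.2]
finger_gap: 14.2
finger_force: 8.0
```

View pics/a4.png

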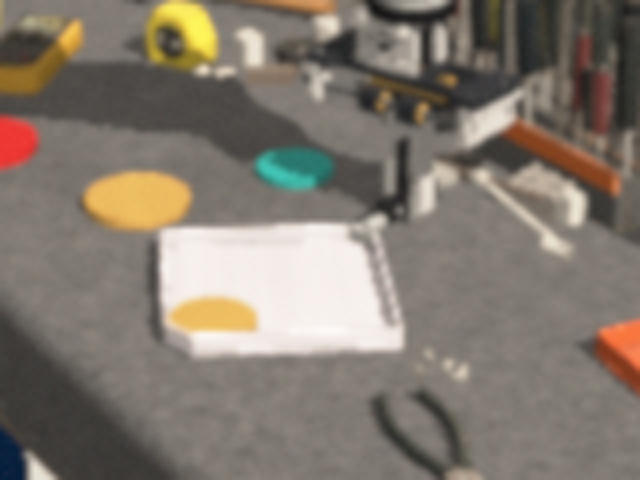

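The pan lies flat with the disc in the corner. I'll release the handle, rise, and move clear for a final check.

```bash
python3 -m creep '[[0,[0,0,0],0],[0,[0,0,0],0],[0,[0,0,0],0],[0,[0,0,0],0],[0,[0,0,-1],0],[0,[0,0,-3],0],[0,[0,0,-6],0],[0,[0,0,-10],0],[0,[0,0,-15],0],[0,[0,0,-20],0],[0,[0,0,-20],0],[0,[0,0,-20],0]]'
python3 -m creep '[[0,[0,-5,0],0],[0,[0,-10,0],0],[0,[0,-15,0],0],[0,[0,-20,0],0],[0,[0,-25,0],0],[0,[0,-30,0],0],[0,[0,-32,0],0],[0,[0,-32,0],0],[0,[0,-32,0],0]]'
python3 - <<'E'
from h import *
a=manip.camera("top");b=manip.camera("side")
for nm,lo,hi in (("disc",(10,110,80),(30,255,255)),("blue",(100,120,40),(130,255,255)),("pan",(0,0,130),(180,60,255))):
    for A,c,m in blobs(a,lo,hi,(280,145,380,270),5): print(nm,A,c.round(1),onplane("top",c,12).round(0))
cv2.imwrite("pics/a5.png",cv2.resize(np.hstack([a[140:280,240:400],b[160:300,220:380]])[:,:,::-1],None,fx=2.5,fy=2.5,interpolation=cv2.INTER_CUBIC))
E
```

```text
clock: 12.05
eef_pos: [631.0, -104.7, 220.8]
eef_rot: [3.14, -0.002, 0.304]
wrist_force: [-1.1, -0.1, -0.9]
finger_gap: 46.8
finger_force: 0.0
clock: 12.95
eef_pos: [534.8, 200.3, 218.3]
eef_rot: [3.141, 0.002, 0.304]
wrist_force: [-0.3, -0.1, 0.8]
finger_gap: 47.0
finger_force: 0.0
disc 425 [337.6 247.8] [ 396. -174.   12.]
pan 89 [298.9 148.5] [689. -66.  12.]
pan 127 [350.2 147. ] [ 693. -217.   12.]
pan 3625 [330.1 220.2] [ 477. -154.   12.]
pan 17 [378.2 210.2] [ 505. -295.   12.]
pan 6 [297.  257.5] [369. -57.  12.]
pan 6 [302.8 266.8] [343. -73.  12.]
```

View pics/a5.png

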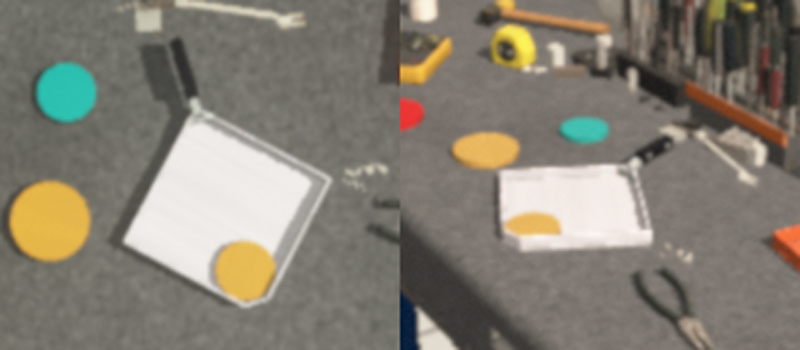

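Both views show the pan flat where it started, with no blue visible. The disc centre is at top-view pixel (337.6,247.8), which is (396,-174) mm against an expected corner at (397,-176). I'm handing in the job.

```bash
python3 -c "
from cell import manip
print(manip.sign_off())"
```

```text
the job is handed in; nothing more can be done
None
```

The disc lies in the cut corner over the blue spot (about 3 mm from the computed point, within calibration error), the pan is flat on the bench again, the gripper touched only the handle, and the job was handed in at about 13 s.

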